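Load a control board into a cam-driven test fixture

ROBOT

A 6-joint arm with a two-finger parallel gripper is mounted at the origin on the work surface. World frame = base frame: x ahead of the robot, y to its left, z up, the work surface at z = 0. Lengths are in mm, angles in degrees, forces in N, time in s.
With the tool pointing down it reaches from about 300 to 850 mm from the base axis. Payload 4.2 kg.
Tool frame: the origin (TCP) lies on the centre line of the jaws, within the pads' length; the fingertips stand 14 mm ahead of it and the grasp point (between the pads) lies 5 mm behind it; z points along the fingers, y is the line along which they close (so a half turn about z gives the same grasp; the last joint's range is limited). The gripper opens to 91 mm and grips with 3 to 60 N. Pads are 32 mm wide; open, the fingers measure 118 mm over their backs; the gripper's body (76 mm by 178 mm) begins 60 mm behind the grasp point.
Start: joints at [-72.88, 18.312, 89.639, -0, 72.044, -1.146], TCP at [180.224, -546.041, 227.976] pointing down, gripper open.
Joint ranges: [-177.97, 177.97], [-48.28, 115.42], [12.27, 149.76], [-77.06, 257.06], [2.81, 150.46], [-146.56, 146.56]. Speed limits (degrees/s): [147.25, 147.25, 180, 180, 180, 180].

INTERFACE

Orientations are given as [roll, pitch, yaw] about the fixed x, y, z axes, in that order (R = Rz(yaw) Ry(pitch) Rx(roll)).
In Python, from workcell import env gives the robot as it stands.
- The arm moves only by the tool arm_command, never from a script. Its argument "motion" is a list of rows, each an object with "offset": the shift along the tool's x, y, z in m, a list of three; "spin": the turn about the tool's z in rad. In form: [{"offset": [tx, ty, tz], "spin": spin}, ...]. A call has 1 to 5 rows; each row shifts and turns the commanded pose from where the row before left it, along the tool's axes as they then stand; what a row does not reach is not made up. A row lasts 1/8 s, in which the tool goes at most 62.5 mm and 10.7 degrees, less where a joint would pass 70% of its speed; a pose out of reach is approached as far as the arm can. A call with a gripper value outside its range is refused whole. "jaw" is the finger opening in m, from 0 to 0.0912, set as the call begins (left out, the last holds). The fingers move at their own pace and stop on an object; "newtons" is the grip in N (left out, the last holds). Time passes only in rows, so rows that do not move let the fingers close. It gives the time, the measured TCP pose, the force, the opening and the grip force at its end, in the units of the state.
- env.state(): the state, without advancing time (a new reading comes with each control period).
- env.grab_frame(name): name is "side" or "top"; returns (picture, depth): 384x512x3 uint8, blue, green, red; 384x512 float32, mm along the optical axis (not along the pixel's ray), 0 where there is no reading.
- env.camera_model(name): a dict with "fx", "fy", "cx", "cy" (pixels), "eye" and "rotation" of the camera in the world. Camera axes: x right, y down, z forward; pixel columns grow to the right and rows downward; lengths in mm; the calibration is good to about 2 mm. A picture is of the moment at which its call begins. camera_model takes no time and is no camera call.
- env.job_done(): hands the job in; it is judged then, once.
Trained networks look in the newest picture that a camera, given by its name, has taken for a name from the list of things; names that differ only in an ending like _2 or _b are one class to them, and where a whole thing is asked for, a point or a joint stands for the part that bears it (a point fixed in the world has none). Each returns a list of dicts, best first, with "score" (0 to 1); they miss things now and then, are a little off and sometimes report something else, mostly with a low value. They report only what shows in the picture. A call takes as long as a camera call. They do not tell look-alikes from the thing itself.
- env.boxes_of(camera, target): "bbox" ([left, top, right, bottom] in pixels, round what is visible of it).
- env.pinpoint(camera, target): "location" ([column, row] in pixels: a listed point, or the origin of a listed thing).
The state is a dict: "time_s": time; "qpos": joint angles; "qvel": joint speeds; "effort": joint torques, N m; "ee_pos": TCP position; "ee_rot": TCP orientation; "force": force on the tool from outside, world axes, zero at the start; "torque": the same for the moment, N m; "gripper_width": finger opening in mm; "gripper_force": force on a finger pad.
Only numpy, scipy, OpenCV 4.12 (cv2) and the standard library are available. Lean on these libraries where they do the work, as an engineer would, in place of code of your own. Each camera call takes 0.05 s, during which the arm holds its last target. There are 200 camera calls.

TASK

Slide the circuit board along its two card guides until it is fully home against the end stops, then swing the orange ejector lever shut behind it. Only after that, turn the crank so that the cam pushes the test connector onto the board, leave the follower resting in the cam's flat dwell (the yellow land facing the red follower roller), and let go. Leave the other things on the bench alone.

Things in the scene. Friction and masses are not known exactly. Their poses are not given: they have to be found in the camera images.
- deck_mid (a point): centre of the level aluminium deck (170 x 330 mm, 40 mm above the bench) of the white test fixture, which stands fixed. Axes: z up; x away from the robot across the fixture; y along the guides, from the board end to the crank end. Deck (x, y) and heights 'above the deck' below are in these axes
- guard_edge (a point): middle of the outer edge (deck y = 150 mm) of a fixed clear, yellow-rimmed guard sheet over the camshaft: level, 170 mm (deck x) by 120 mm (y 30 to 150), 5 mm thick, underside 330 mm above the bench, on 14 mm square posts at deck (+-78, 38) mm. It blocks a vertical tool at the crank; a tool leaning about 35 deg outwards (its body towards deck +y) passes under it
- board_mid (a point): centre of the loose green circuit board: 60 mm (deck x) by 80 mm (deck y) by 3 mm, 120 g, underside 8 mm above the deck; axes as deck_mid. It starts 45 to 70 mm short of home, its sides already between the guide walls (1.5 mm play each side). Parts on it stand up to 21 mm above the deck
- faceplate (a point): middle of the outer face of the aluminium faceplate upright on the board's rear (-y) edge: 46 mm wide, 4 mm thick, from 11 to 30 mm above the deck; its outer face is flush with the board's rear edge, 40 mm from board_mid. Push the board here
- board_home (a point): where board_mid lies when the board is fully home against the end stops: deck (0, -40) mm, 9.5 mm up. Two black guides run along deck y from -155 to 0 mm, inner gap 48 mm, outer edges at deck x = +-41 mm, 13.5 mm high, with blue lips over the board's edges (to 16.5 mm high) in the last 78 mm
- lever_pivot (a point): pivot of the orange ejector lever, at deck (-42, -86) mm, 19 mm above the deck, beside the guide nearer the robot
- lever (a joint): ejector lever angle about the vertical, rad: 0 = shut (10 mm square bar along deck +x, across the rear of the seated board, against the faceplate); grows opening, clockwise seen from above: at 1.57 it points along deck -y. Starts at 1.6 to 2.0; stops at 0 and 2.2; light friction (about 0.7 N at the post) holds it where left
- lever_post (a point): grasp point on the upright round post at the lever's end: orange, 12 mm diameter, upright, 60 mm from the pivot; it reaches from 24 to 70 mm above the deck, this point is at 55 mm
- cam (a joint): camshaft angle about the vertical, counter-clockwise from above positive, rad. 0 = middle of the flat dwell, -0.35 to 0.35, painted yellow (no turning force). From -1.65 to -0.35 it lifts the follower 10 mm against a 10 to 14 N spring (to 3 N at the grip) and springs back if let go; past 0.35 it falls off and runs on. Starts -2.5 to -1.9; stops -2.9, 1.9
- cam_axis (a point): point on the camshaft's axis (the vertical), 12 mm above the deck at deck (0, 100) mm. The cam is a steel plate, base radius 24 mm, nose 34 mm; the red follower roller meets it on its -y side
- crank_grip (a point): grasp point on the blue round crank grip: 18 mm diameter, 50 mm long, upright, turning freely on its pin, 55 mm from the cam axis, from 40 to 90 mm above the deck (this point 68 mm). Its direction from the axis, measured from deck +x towards deck +y, is 2.62 rad + the cam angle. The crank arm below reaches 40 mm up; arm, cam and grip swing together
- carriage (a joint): travel of the white test connector and its red follower roller towards the board (deck -y), m: 0 = withdrawn, 0.010 = in the dwell, its contacts on the board's edge. Moved by the cam only
- screwdriver: bystander: screwdriver lying on the bench
- capacitor: bystander: upright can capacitor 52 mm diameter, 90 mm tall, origin under its base
- bin: bystander: open teal parts bin 120 x 90 x 50 mm, origin under its base
- relay: bystander: grey and green relay block 50 x 70 x 45 mm, origin under its base
Mind the look-alikes: they are no part of the job. Of the things like the part that bears board_mid, leave any that is pink; of the rest the smaller one is meant.

How it is judged:
By the outcome, as a careful person would: the job done as asked, in the order asked, and still so for the second after the job is handed in, with the robot touching nothing.
It also fails if it takes over 64 s, if anything falls off the work surface, if the arm or the gripper's body presses on something with over 40 N, if the wrist force passes 120 N, or if a joint passes its speed limit or range.

## Working session

There is one attempt and no reset: what is moved stays moved. The work goes in short steps, Python scripts to look and compute and a tool call to move; the robot and the scene stay as the last step left them, time stands still between calls to the robot, and variables do not carry over. Pictures are saved under pics/ and viewed, at most 10 in all, crops included, and the job is handed in when it is done.

Besides the shell and the picture viewer there is one more tool, called after "Emit:" as name([rows], argument=value, ...), one row to a line, values as JSON. arm_command: Moves the arm, as the interface text tells. Its arguments: {"type":"object","properties":{"motion":{"type":"array"},"jaw":{"type":"number"},"newtons":{"type":"number"}},"required":["motion"]}

```bash
ls; mkdir -p pics; cat > h.py <<'E'
import numpy as np, cv2
from workcell import env
def proj(cam,P):
    m=env.camera_model(cam);R=np.array(m["rotation"]).reshape(3,3);e=np.array(m["eye"])
    p=(np.atleast_2d(P)-e)@R
    return np.c_[m["fx"]*p[:,0]/p[:,2]+m["cx"],m["fy"]*p[:,1]/p[:,2]+m["cy"]]
def ray(cam,uv):
    m=env.camera_model(cam);R=np.array(m["rotation"]).reshape(3,3);e=np.array(m["eye"])
    d=R@np.array([(uv[0]-m["cx"])/m["fx"],(uv[1]-m["cy"])/m["fy"],1.]);return e,d
def at_z(cam,uv,z):
    e,d=ray(cam,uv);return e+d*(z-e[2])/d[2]
def at_d(cam,uv,dep):
    e,d=ray(cam,uv);return e+d*dep
E
python3 - <<'E'
from h import *
for c in("top","side"):
    im,d=env.grab_frame(c);cv2.imwrite(f"pics/{c}0.png",cv2.resize(im,(768,576)));np.save(f"{c}0.npy",d);cv2.imwrite(f"raw_{c}0.png",im)
    m=env.camera_model(c);print(c,m)
    for t in["deck_mid","guard_edge","board_mid","faceplate","board_home","lever_pivot","lever_post","cam_axis","crank_grip"]:
        r=env.pinpoint(c,t)
        print(t,[(np.round(x["location"],1).tolist(),round(x["score"],2)) for x in r[:3]])
print(env.state())
E
```

```text
pics
top {'fx': 398.63081159181274, 'fy': 398.63081159181274, 'cx': 266.74774262412933, 'cy': 194.43467734097325, 'eye': array([ 299.47599375,    9.05219301, 1466.98909624]), 'rotation': array([-169.69589994,    0.22717124,  -91.58775427])}
deck_mid [([252.9, 183.4], 0.6)]
guard_edge [([198.9, 154.3], 0.62)]
board_mid [([278.5, 191.5], 0.91), ([329.0, 200.7], 0.87), ([312.5, 244.5], 0.54)]
faceplate [([304.5, 250.5], 0.88), ([285.7, 192.8], 0.76), ([344.8, 199.8], 0.7)]
board_home [([264.3, 188.9], 0.9), ([253.8, 179.7], 0.72)]
lever_pivot [([271.3, 203.7], 0.78)]
lever_post [([288.6, 210.3], 0.54)]
cam_axis [([224.0, 176.2], 0.97)]
crank_grip [([383.8, 157.7], 0.21)]
side {'fx': 497.6346638301815, 'fy': 497.6346638301815, 'cx': 258.35241571523784, 'cy': 190.4345788353632, 'eye': array([  11.58903311, 1099.27430231,  968.32489444]), 'rotation': array([-121.72404169,   -0.49585983, -154.28217225])}
deck_mid [([228.0, 248.8], 0.92), ([272.0, 214.7], 0.63)]
guard_edge [([183.3, 181.2], 0.97), ([215.4, 357.9], 0.71), ([330.2, 195.0], 0.7)]
board_mid [([283.4, 212.2], 0.94), ([320.0, 237.
[... 347 characters left out ...]
238.9, 234.7], 0.23)]
{'time_s': 1.0, 'qpos': array([-7.28803009e+01,  1.83110686e+01,  8.96371443e+01,  1.06459652e-03,
        7.20445220e+01, -1.14560126e+00]), 'qvel': array([-0.04274514,  0.06974927,  0.11329673,  0.03135794,  0.08229467,
       -0.12887799]), 'effort': array([ 1.80181571e-03, -4.12350583e+01, -2.32235169e+01,  7.29064015e-02,
        3.78652511e-02, -3.41984446e-06]), 'ee_pos': array([ 180.23193248, -546.05120764,  227.99686531]), 'ee_rot': array([ 1.79992716e+02, -8.67335343e-04,  1.82649723e+01]), 'force': array([ 0.28080493, -0.65095843, -0.51939775]), 'torque': array([-0.01608184, -0.04533576,  0.02419588]), 'gripper_force': 0.0, 'gripper_width': 91.40842369307674}
```

```bash
sed -i 's/R=np.array(m\["rotation"\]).reshape(3,3)/R=Rot.from_euler("xyz",m["rotation"],degrees=True).as_matrix()/; s/^import numpy as np, cv2/import numpy as np, cv2\nfrom scipy.spatial.transform import Rotation as Rot/' h.py
python3 - <<'E'
from h import *
print("deck",at_z("top",(252.9,183.4),40),at_z("side",(228,248.8),40))
print("guard",at_z("top",(198.9,154.3),333),at_z("side",(183.3,181.2),333))
print("home",at_z("top",(264.3,188.9),49.5),at_z("side",(250.1,225.4),49.5))
print("cam",at_z("top",(224,176.2),52),at_z("side",(203.9,258.2),52))
print("piv",at_z("top",(271.3,203.7),59),at_z("side",(256.9,236.6),59))
for c,uvs in(("top",[(278.5,191.5),(329,200.7),(312.5,244.5)]),("side",[(283.4,212.2),(320,237.5),(251.6,225)])):
    print([at_z(c,u,49.5).round() for u in uvs])
E
```

```text
deck [601.41185705  57.00891521  40.        ] [593.43056075  81.15943774  40.        ]
guard [631.55569228 204.39363945 333.        ] [639.34134425 215.12076631 333.        ]
home [577.86868076  15.83064204  49.5       ] [581.73553688 -42.83319187  49.5       ]
cam [628.63996623 161.18971334  52.        ] [627.06703265 162.74421632  52.        ]
piv [521.39992868  -7.79396516  59.        ] [531.63213199  11.54249369  59.        ]
[array([567., -35.,  50.]), array([ 528., -216.,   50.]), array([ 373., -149.,   50.])]
[array([ 517., -158.,   50.]), array([363., -81.,  50.]), array([578., -47.,  49.])]
```

View pics/top0.png

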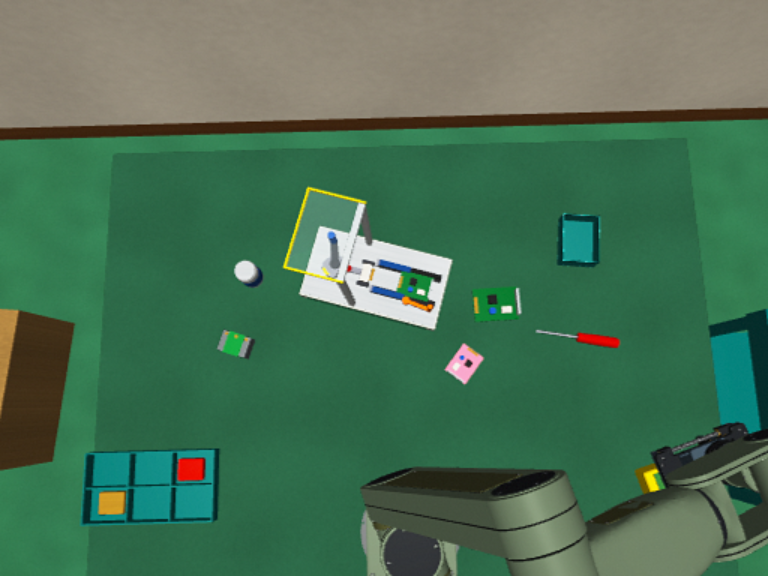

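View pics/side0.png

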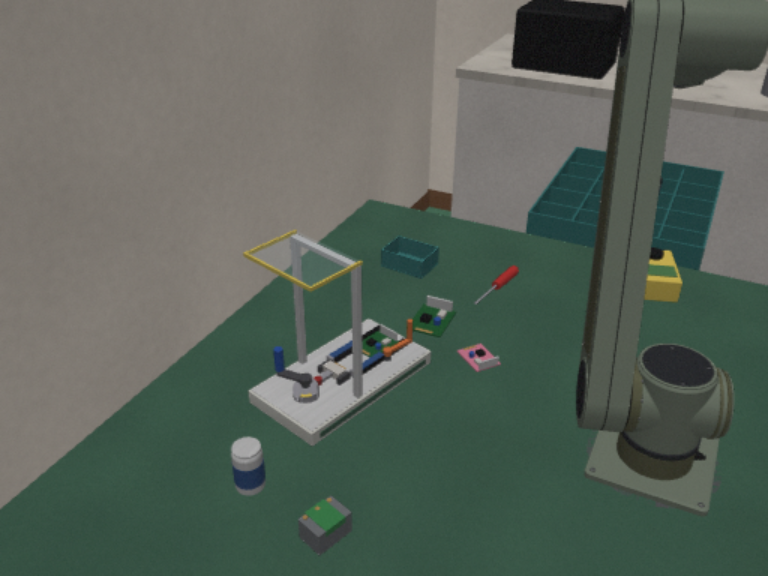

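```bash
cat > cloud.py <<'E'
from h import *
def cloud(c,d):
    m=env.camera_model(c);R=Rot.from_euler("xyz",m["rotation"],degrees=True).as_matrix()
    v,u=np.indices(d.shape)
    p=np.stack([(u-m["cx"])/m["fx"]*d,(v-m["cy"])/m["fy"]*d,d],-1)
    return p@R.T+m["eye"]
E
python3 - <<'E'
from cloud import *
for c in("top","side"):
    d=np.load(c+"0.npy");im=cv2.imread(f"raw_{c}0.png");P=cloud(c,d);hsv=cv2.cvtColor(im,cv2.COLOR_BGR2HSV)
    near=(d>0)&(np.abs(P[...,0]-605)<170)&(np.abs(P[...,1]-65)<210)
    white=near&(hsv[...,1]<40)&(hsv[...,2]>120)&(np.abs(P[...,2]-40)<6)
    w=cv2.morphologyEx(white.astype(np.uint8),cv2.MORPH_OPEN,np.ones((3,3)))
    Q=P[w>0];print(c,"deck z med",np.median(Q[:,2]),len(Q),"bench z",np.median(P[(d>0)&(np.abs(P[...,0]-450)<60)&(np.abs(P[...,1]-150)<40)][:,2]))
    print(cv2.minAreaRect(Q[:,:2].astype(np.float32)))
    for n,lo,hi in(("blue",(105,150,60),(130,255,255)),("orange",(5,170,120),(16,255,255)),("yellow",(22,150,120),(33,255,255))):
        k=(cv2.inRange(hsv,lo,hi)>0)&near
        nn,lab,st,ce=cv2.connectedComponentsWithStats(k.astype(np.uint8))
        for i in range(1,nn):
            if st[i,4]>5:
                q=P[lab==i];print(n,st[i].tolist(),"zmax",q[:,2].max().round(),"med",np.median(q,0).round(),"top",q[q[:,2]>q[:,2].max()-8].mean(0).round(1))
im=cv2.imread("raw_top0.png")[140:225,180:345];a=cv2.resize(im,None,fx=4.8,fy=4.8,interpolation=2)
cv2.imwrite("pics/crop_top.png",a[:, :800])
im=cv2.imread("raw_side0.png")[150:300,150:350];cv2.imwrite("pics/crop_side.png",cv2.resize(im,None,fx=4,fy=4,interpolation=2))
E
```

```text
top deck z med 40.769794370729414 1968 bench z -0.2172948941836239
((598.917724609375, 67.08040618896484), (338.51025390625, 179.39013671875), 73.87285614013672)
blue [219, 155, 6, 7, 28] zmax 339.0 med [618. 139. 334.] top [618.  138.4 334.9]
blue [253, 173, 21, 9, 81] zmax 65.0 med [620.  19.  56.] top [619.   18.   59.6]
blue [248, 191, 21, 9, 79] zmax 63.0 med [555.  39.  57.] top [554.9  38.   58.7]
blue [272, 191, 3, 4, 8] zmax 67.0 med [561. -15.  62.] top [562.  -15.1  64.2]
orange [283, 203, 6, 4, 12] zmax 112.0 med [513. -55. 102.] top [511.5 -57.2 109.6]
yellow [189, 125, 55, 60, 212] zmax 343.0 med [660. 195. 336.] top [642.7 179.7 337.2]
yellow [215, 179, 4, 4, 7] zmax 338.0 med [550. 154. 334.] top [550.5 152.9 334.8]
yellow [214, 184, 15, 5, 25] zmax 340.0 med [534. 140. 335.] top [533.4 138.6 336.2]
side deck z med 40.69703682861058 2448 bench z -0.2495774127196455
((598.5494995117188, 69.04670715332031), (343.8484802246094, 184.44915771484375), 73.64396667480469)
blue [223, 229, 11, 8, 21] zmax 61.0 med [622.  33.  56.] top [622.1  31.6  57. ]
blue [250, 229, 4, 4, 13] zmax 64.0 med [559.  -8.  60.] top [559.7  -9.4  61.6]
blue [183, 231, 6, 17, 85] zmax 133.0 med [678. 174. 112.] top [679.8 169.9 129.4]
blue [242, 236, 12, 9, 26] zmax 60.0 med [552.  38.  57.] top [552.8  37.2  57. ]
orange [256, 226, 18, 9, 43] zmax 70.0 med [525. -20.  63.] top [524.  -20.1  64.2]
```

View pics/crop_top.png

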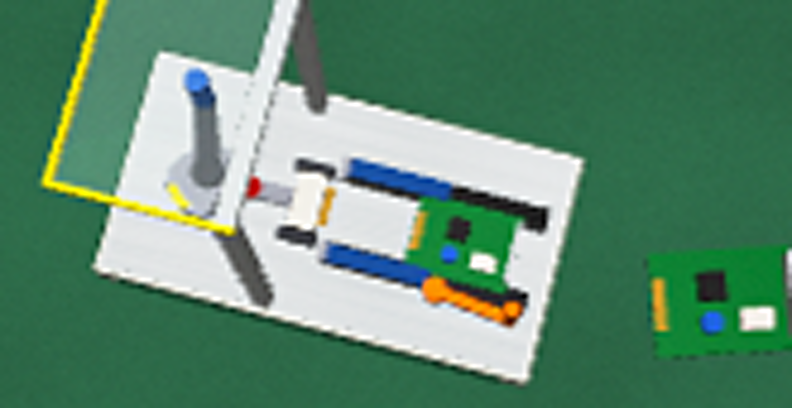

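View pics/crop_side.png

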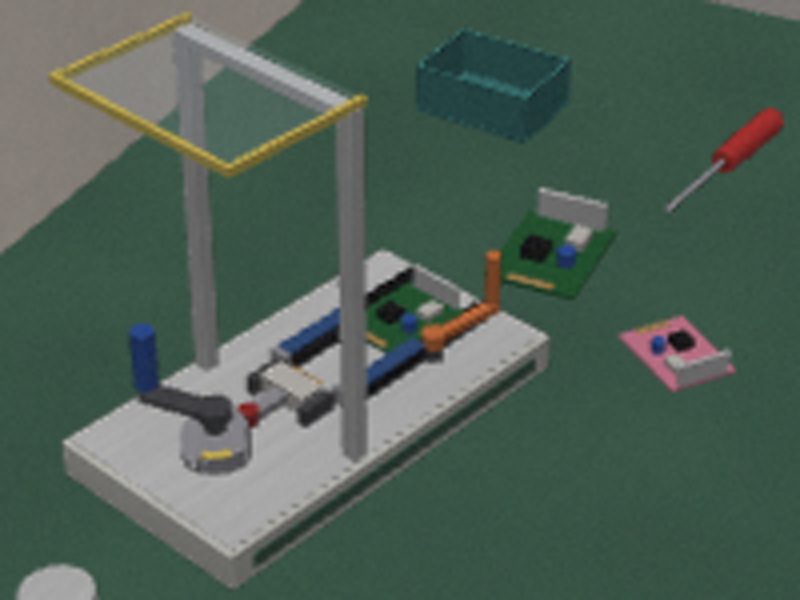

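```bash
cat > fit.py <<'E'
from h import *
from scipy.optimize import least_squares
D=np.array([[85,165],[85,-165],[-85,-165],[-85,165]])
T=np.array([[213.3,151.0],[301.5,172.9],[289.4,219.6],[199.8,195.8]])
S=np.array([[166,261.75],[245.75,212.5],[287.5,234.5],[208,289.5]])
def W(p,q): # deck->world, q (n,3) z above bench
    q=np.atleast_2d(q).astype(float);c,s=np.cos(p[2]),np.sin(p[2])
    return np.c_[p[0]+c*q[:,0]-s*q[:,1],p[1]+s*q[:,0]+c*q[:,1],q[:,2]]
E
python3 - <<'E'
from fit import *
D3=np.c_[D,np.full(4,40)]
ft=lambda p:(proj("top",W(p,D3))-T).ravel()
fs=lambda p:(proj("side",W(p,D3))-S).ravel()
for f in(ft,fs,lambda p:np.r_[ft(p),fs(p)]):
    r=least_squares(f,[600,65,-.27],x_scale=[1,1,.01]);print(r.x.round(3),np.degrees(r.x[2]).round(2),r.fun.round(1))
p=r.x
def inv(w): 
    c,s=np.cos(p[2]),np.sin(p[2]);d=w[:2]-p[:2];return np.r_[c*d[0]+s*d[1],-s*d[0]+c*d[1],w[2]].round(1)
for n,c,uv,z in[("post","top",(286.7,204.2),110),("post","side",(273.25,213.25),110),("grip","top",(220.6,156.25),130),("grip","side",(185.75,232),130),("pivot","top",((435/4.8)+180,290/4.8+140),64),("boardfrontmid","top",(416/4.8+180,230/4.8+140),51),("fptop","top",(512/4.8+180,250/4.8+140),70),("fptop side","side",(150+437/4,150+282/4),70),("guardT","top",(180+44/4.8,140+184/4.8),335),("guardS","side",(150+228/4,150+170/4),335),("cam","top",(224,176.2),52),("cam","side",(203.9,258.2),52)]:
    print(n,c,inv(at_z(c,uv,z)))
E
```

```text
[ 5.97228e+02  6.47050e+01 -2.85000e-01] -16.35 [ 0.6  0.8 -1.3  0.9 -0.5 -1.2  1.2 -0.4]
[ 5.93844e+02  7.48160e+01 -2.84000e-01] -16.3 [ 1.4 -0.3  0.2  1.2 -1.6  0.3 -0.1 -0.3]
[ 5.96381e+02  6.88220e+01 -2.85000e-01] -16.31 [-0.5  1.1 -2.4  1.2 -1.6 -1.   0.  -0.1  1.8 -1.8  0.4  0.1 -1.6 -1.
  0.2 -2. ]
post top [ -46.6 -148.   110. ]
post side [ -48.7 -144.1  110. ]
grip top [ 55.3 115.3 130. ]
grip side [ 52.8 116.9 130. ]
pivot top [-40.4 -89.4  64. ]
boardfrontmid top [  2.5 -63.5  51. ]
fptop top [   2.3 -137.4   70. ]
fptop side side [  -5.3 -129.    70. ]
guardT top [-81.4 146.4 335. ]
guardS side [-84.7 150.9 335. ]
cam top [ 5.  97.7 52. ]
cam side [ 3.1 98.8 52. ]
```

```bash
cat >> fit.py <<'E'
from scipy.ndimage import map_coordinates
from scipy.optimize import minimize
def samp(im,uv):return map_coordinates(im,[uv[:,1],uv[:,0]],order=1)
def edgefit(c,im,p0,w):
    g=cv2.cvtColor(im,cv2.COLOR_BGR2HSV)[...,1].astype(float) if c=="top" else im[...,2].astype(float)
    sgn=-1 if c=="top" else 1
    t=np.linspace(-.93,.93,80)
    def rect(a,b):
        return np.concatenate([np.c_[0*t+a,t*165],np.c_[0*t-a,t*165],np.c_[t*85,0*t+b],np.c_[t*85,0*t-b]])
    def cost(p):
        i=W(p,np.c_[rect(85-w,165-w),np.full(320,40)]);o=W(p,np.c_[rect(85+w,165+w),np.full(320,40)])
        dif=sgn*(samp(g,proj(c,i))-samp(g,proj(c,o)))
        return -np.clip(dif,-20,90).mean()
    r=minimize(cost,p0,method="Nelder-Mead",options=dict(initial_simplex=np.array(p0)+np.array([[0,0,0],[6,0,0],[0,6,0],[0,0,.03]])))
    return r.x,r.fun
E
python3 - <<'E'
from fit import *
for c in("top","side"):
    im=cv2.imread(f"raw_{c}0.png")
    for w in(3,5,8):
        x,f=edgefit(c,im,[598,67,-.285],w);print(c,w,x.round(3),round(f,1))
E
```

```text
top 3 [ 5.94231e+02  7.34740e+01 -2.82000e-01] -43.0
top 5 [ 5.9876e+02  6.7976e+01 -2.7500e-01] -52.4
top 8 [ 5.99352e+02  6.67650e+01 -2.92000e-01] -84.9
side 3 [ 6.01312e+02  6.41750e+01 -2.89000e-01] -35.1
side 5 [ 6.02552e+02  6.21250e+01 -2.87000e-01] -38.8
side 8 [ 5.97213e+02  7.00320e+01 -2.85000e-01] -61.7
```

```bash
python3 - <<'E'
from fit import *
rng=np.random.default_rng(0)
for c in("top","side"):
    im=cv2.imread(f"raw_{c}0.png")
    for w in(4,6,9):
        b=min((edgefit(c,im,np.array([599,68,-.285])+rng.normal(size=3)*[4,4,.01],w) for _ in range(12)),key=lambda r:r[1])
        print(c,w,b[0].round(3),round(b[1],1))
E
```

```text
Traceback (most recent call last):
  File "fit.py", line 22, in edgefit
    r=minimize(cost,p0,method="Nelder-Mead",options=dict(initial_simplex=np.array(p0)+np.array([[0,0,0],[6,0,0],[0,6,0],[0,0,.03]])))
  File "fit.py", line 20, in cost
    dif=sgn*(samp(g,proj(c,i))-samp(g,proj(c,o)))
                    ~~~~^^^^^
  File "h.py", line 5, in proj
    m=env.camera_model(cam);R=Rot.from_euler("xyz",m["rotation"],degrees=True).as_matrix();e=np.array(m["eye"])
ValueError: time passes only in moves, steps and waits
```

```bash
sed -i 's/env.camera_model(cam)/cm(cam)/' h.py; sed -i '3a import functools\ncm=functools.lru_cache(env.camera_model)' h.py; python3 - <<'E'
from fit import *
rng=np.random.default_rng(0)
for c in("top","side"):
    im=cv2.imread(f"raw_{c}0.png")
    for w in(4,6,9):
        b=min((edgefit(c,im,np.array([599,68,-.285])+rng.normal(size=3)*[4,4,.01],w) for _ in range(12)),key=lambda r:r[1])
        print(c,w,b[0].round(3),round(b[1],1))
E
```

```text
top 4 [ 5.92137e+02  6.54180e+01 -2.84000e-01] -44.9
top 6 [ 5.98783e+02  6.62260e+01 -2.85000e-01] -73.3
top 9 [ 6.00337e+02  6.66970e+01 -2.94000e-01] -85.1
side 4 [ 6.01862e+02  6.32540e+01 -2.86000e-01] -38.0
side 6 [ 5.98283e+02  7.03650e+01 -2.87000e-01] -48.5
side 9 [ 5.95747e+02  7.04030e+01 -2.85000e-01] -66.4
```

Look-alikes: the green board in the guides is at top px (278,191), a larger loose green board at (330,200) and a pink one at (310,242). The crops show that the one in the guides is the smaller green board, so that is my target. I'll move to behind the faceplate at a safe height.

Emit:
arm_command([
  {"offset": [0.0487, -0.0303, 0], "spin": 0},
  {"offset": [0.0487, -0.0303, 0], "spin": 0},
  {"offset": [0.0487, -0.0303, 0], "spin": 0},
  {"offset": [0.0487, -0.0303, 0], "spin": 0},
  {"offset": [0.0487, -0.0303, 0], "spin": 0},
], jaw=0.01, newtons=20)

```text
time_s: 1.62
ee_pos: [365.0, -324.4, 228.2]
ee_rot: [180.0, -0.0, 18.2]
force: [-0.1, -0.8, 0.9]
gripper_width: 44.2
gripper_force: 0.0
```

Emit:
arm_command([
  {"offset": [0.0487, -0.0303, 0], "spin": 0},
  {"offset": [0.0487, -0.0303, 0], "spin": 0},
  {"offset": [0.0487, -0.0303, 0], "spin": 0},
  {"offset": [0.0487, -0.0303, 0], "spin": 0},
  {"offset": [0.0487, -0.0303, 0], "spin": 0},
])

```text
time_s: 2.25
ee_pos: [548.8, -104.1, 228.1]
ee_rot: [180.0, -0.0, 18.3]
force: [-0.3, -0.1, -0.1]
gripper_width: 9.8
gripper_force: 0.0
```

Emit:
arm_command([
  {"offset": [0, 0, 0], "spin": -0.18},
  {"offset": [0, 0, 0], "spin": -0.18},
  {"offset": [0, 0, 0], "spin": -0.18},
  {"offset": [0, 0, 0], "spin": -0.18},
  {"offset": [0, 0, 0], "spin": -0.18},
])

```text
time_s: 2.88
ee_pos: [547.7, -105.6, 227.9]
ee_rot: [-180.0, 0.0, 70.2]
force: [0.2, 1.4, 0.4]
gripper_width: 10.5
gripper_force: 0.0
```

Emit:
arm_command([
  {"offset": [0, 0, 0.05], "spin": -0.061},
  {"offset": [0, 0, 0.05], "spin": 0},
  {"offset": [0, 0, 0.045], "spin": 0},
  {"offset": [0, 0, 0.013], "spin": 0},
  {"offset": [0, 0, 0], "spin": 0},
])

```text
time_s: 3.5
ee_pos: [548.0, -105.7, 70.1]
ee_rot: [-180.0, 0.0, 73.3]
force: [0.8, -0.8, 0.5]
gripper_width: 9.9
gripper_force: 0.0
```

Emit:
arm_command([
  {"offset": [0.006, 0, 0], "spin": 0},
  {"offset": [0.006, 0, 0], "spin": 0},
  {"offset": [0.006, 0, 0], "spin": 0},
  {"offset": [0.006, 0, 0], "spin": 0},
  {"offset": [0.006, 0, 0], "spin": 0},
])

```text
time_s: 4.12
ee_pos: [556.5, -76.8, 70.2]
ee_rot: [180.0, 0.0, 73.4]
force: [-0.4, -1.4, 1.1]
gripper_width: 10.0
gripper_force: 0.8
```

Emit:
arm_command([
  {"offset": [0.006, 0, 0], "spin": 0},
  {"offset": [0.006, 0, 0], "spin": 0},
  {"offset": [0.006, 0, 0], "spin": 0},
  {"offset": [0.006, 0, 0], "spin": 0},
  {"offset": [0.006, 0, 0], "spin": 0},
])

```text
time_s: 4.75
ee_pos: [565.0, -47.9, 69.9]
ee_rot: [-180.0, 0.0, 73.3]
force: [-0.2, -2.6, 1.6]
gripper_width: 10.0
gripper_force: 0.8
```

Emit:
arm_command([
  {"offset": [0.005, 0, 0], "spin": 0},
  {"offset": [0.005, 0, 0], "spin": 0},
  {"offset": [0.004, 0, 0], "spin": 0},
  {"offset": [0.003, 0, 0], "spin": 0},
  {"offset": [0.002, 0, 0], "spin": 0},
])

```text
time_s: 5.38
ee_pos: [570.5, -29.9, 69.9]
ee_rot: [180.0, 0.0, 73.3]
force: [-0.6, -1.2, 1.2]
gripper_width: 10.2
gripper_force: 0.8
```

Emit:
arm_command([
  {"offset": [0.001, 0, 0], "spin": 0},
  {"offset": [0.001, 0, 0], "spin": 0},
  {"offset": [0.001, 0, 0], "spin": 0},
])

```text
time_s: 5.75
ee_pos: [571.2, -27.2, 69.9]
ee_rot: [180.0, 0.0, 73.3]
force: [-1.4, -1.6, 1.6]
gripper_width: 10.0
gripper_force: 0.8
```

Emit:
arm_command([
  {"offset": [0.001, 0, 0], "spin": 0},
  {"offset": [0.001, 0, 0], "spin": 0},
  {"offset": [0.001, 0, 0], "spin": 0},
])

```text
time_s: 6.12
ee_pos: [571.8, -26.0, 70.0]
ee_rot: [180.0, 0.2, 73.4]
force: [-2.3, -10.2, 2.2]
gripper_width: 9.9
gripper_force: 4.9
```

Emit:
arm_command([
  {"offset": [0.0007, 0, 0], "spin": 0},
  {"offset": [0.0007, 0, 0], "spin": 0},
])

```text
time_s: 6.38
ee_pos: [571.8, -25.8, 70.0]
ee_rot: [180.0, 0.3, 73.4]
force: [-3.6, -12.9, 3.4]
gripper_width: 10.1
gripper_force: 6.7
```

Emit:
arm_command([
  {"offset": [0.0007, 0, 0], "spin": 0},
  {"offset": [0.0007, 0, 0], "spin": 0},
])

```text
time_s: 6.62
ee_pos: [571.9, -25.7, 70.1]
ee_rot: [-180.0, 0.5, 73.5]
force: [-3.5, -15.9, 4.0]
gripper_width: 9.9
gripper_force: 8.8
```

Emit:
arm_command([
  {"offset": [-0.02, 0, 0], "spin": 0},
  {"offset": [0, 0, -0.045], "spin": 0},
  {"offset": [0, 0, -0.045], "spin": 0},
  {"offset": [-0.018, -0.026, 0], "spin": 0},
  {"offset": [-0.018, -0.026, 0], "spin": 0},
], jaw=0.06)

```text
time_s: 7.25
ee_pos: [506.5, -60.2, 160.3]
ee_rot: [179.9, -0.1, 73.3]
force: [0.2, -0.8, -0.0]
gripper_width: 56.8
gripper_force: 0.0
```

Emit:
arm_command([
  {"offset": [0, 0, 0], "spin": 0},
  {"offset": [0, 0, 0], "spin": 0},
])

```text
time_s: 7.5
ee_pos: [507.7, -60.2, 160.1]
ee_rot: [179.9, -0.1, 73.3]
force: [1.3, 0.8, -0.0]
gripper_width: 60.0
gripper_force: 0.0
```

```bash
python3 - <<'E'
from fit import *
s=env.state();print(s["ee_pos"],s["ee_rot"],s["qpos"].round(1))
p=[598.5,67.8,-.285]
im,d=env.grab_frame("side");cv2.imwrite("raw_side1.png",im)
hsv=cv2.cvtColor(im,cv2.COLOR_BGR2HSV);cv2.imwrite("pics/side1.png",cv2.resize(im[150:300,150:350],None,fx=4,fy=4,interpolation=2))
c,sn=np.cos(p[2]),np.sin(p[2])
def inv(w):
    d=w[:2]-np.array(p[:2]);return np.r_[c*d[0]+sn*d[1],-sn*d[0]+c*d[1],w[2]].round(1)
print("tcp deck",inv(s["ee_pos"]))
for cc,r in(("side",env.pinpoint("side","lever_post")),("side",env.pinpoint("side","faceplate"))):
    print([(x["location"],x["score"],inv(at_z(cc,x["location"],95)),inv(at_z(cc,x["location"],60))) for x in r[:2]])
for n,uv,z in(("top",(286.3,203.8),110),("side",(272.9,212.9),110)):print(inv(at_z(n,uv,z)))
E
```

```text
[507.68895718 -60.16970001 160.09849867] [ 1.79935628e+02 -5.72847312e-02  7.32967531e+01] [-8.100e+00  1.580e+01  1.039e+02  1.000e-01  6.030e+01  8.600e+00]
tcp deck [ -51.2 -148.3  160.1]
[([272.7, 213.0], 0.59, array([ -34.8, -160.5,   95. ]), array([  -2., -200.,   60.]))]
[([245.3, 227.9], 0.79, array([-26.1, -45.6,  95. ]), array([  7. , -80.4,  60. ])), ([290.2, 201.3], 0.75, array([ -32.7, -249.7,   95. ]), array([ 2.000e-01, -2.928e+02,  6.000e+01]))]
[ -47.8 -146.   110. ]
[ -49.  -144.4  110. ]
```

View pics/side1.png

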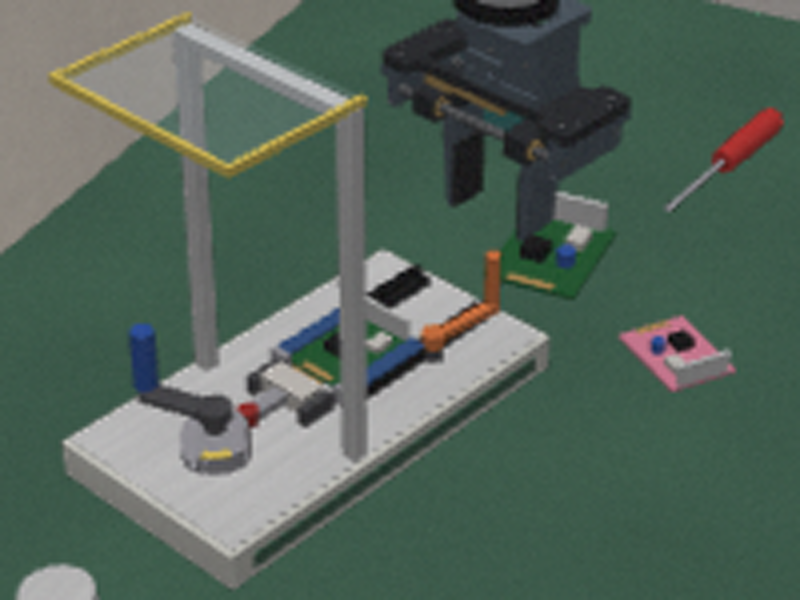

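Emit:
arm_command([
  {"offset": [0.003, 0.0025, 0.03], "spin": 0},
  {"offset": [0, 0, 0.03], "spin": 0},
  {"offset": [0, 0, 0.008], "spin": 0},
  {"offset": [0, 0, 0], "spin": 0},
])

```text
time_s: 8.15
ee_pos: [510.6, -58.0, 91.8]
ee_rot: [-180.0, 0.0, 73.3]
force: [0.4, -0.3, 0.4]
gripper_width: 59.8
gripper_force: 0.0
```

Emit:
arm_command([
  {"offset": [0, 0, 0], "spin": 0},
  {"offset": [0, 0, 0], "spin": 0},
  {"offset": [0, 0, 0], "spin": 0},
  {"offset": [0, 0, 0], "spin": 0},
  {"offset": [0, 0, 0], "spin": 0},
], jaw=0.0, newtons=10)

```text
time_s: 8.78
ee_pos: [510.3, -58.2, 92.0]
ee_rot: [180.0, 0.0, 73.3]
force: [-0.2, 0.4, -0.2]
gripper_width: 12.9
gripper_force: 0.0
```

```bash
python3 - <<'E'
import numpy as np
from h import env
p=np.array([598.5,67.8]);c,s=np.cos(-.285),np.sin(-.285)
d=env.state()["ee_pos"][:2]-p;x,y=c*d[0]+s*d[1],-s*d[0]+c*d[1];print(x,y,env.state()["gripper_width"])
th0=np.arccos((x+42)/60);print(th0)
t=np.linspace(th0,-.04,16);P=np.c_[-42+60*np.cos(t),-86-60*np.sin(t)]
print((np.diff(P,axis=0)[:,::-1]).round(1).tolist())
E
```

```text
-49.22849781530504 -145.69684797317197 12.855456939796092
1.6915646437501581
[[-0.4, 6.9], [0.4, 6.9], [1.2, 6.8], [1.9, 6.6], [2.7, 6.4], [3.4, 6.0], [4.1, 5.6], [4.7, 5.1], [5.2, 4.5], [5.7, 3.9], [6.1, 3.2], [6.5, 2.5], [6.7, 1.7], [6.9, 0.9], [6.9, 0.1]]
```

Emit:
arm_command([
  {"offset": [0, 0, 0], "spin": 0},
  {"offset": [0, 0, 0], "spin": 0},
])

```text
time_s: 9.02
ee_pos: [510.3, -58.2, 92.0]
ee_rot: [180.0, 0.0, 73.3]
force: [-0.8, -0.6, 0.3]
gripper_width: 12.0
gripper_force: 10.0
```

Emit:
arm_command([
  {"offset": [-0.0004, 0.0069, 0], "spin": 0},
  {"offset": [0.0004, 0.0069, 0], "spin": 0},
  {"offset": [0.0012, 0.0068, 0], "spin": 0},
  {"offset": [0.0019, 0.0066, 0], "spin": 0},
  {"offset": [0.0027, 0.0064, 0], "spin": 0},
])

```text
time_s: 9.65
ee_pos: [544.6, -62.2, 91.9]
ee_rot: [-180.0, 0.0, 73.3]
force: [-2.8, -1.4, 2.3]
gripper_width: 11.5
gripper_force: 10.0
```

Emit:
arm_command([
  {"offset": [0.0034, 0.006, 0], "spin": 0},
  {"offset": [0.0041, 0.0056, 0], "spin": 0},
  {"offset": [0.0047, 0.0051, 0], "spin": 0},
  {"offset": [0.0052, 0.0045, 0], "spin": 0},
  {"offset": [0.0057, 0.0039, 0], "spin": 0},
])

```text
time_s: 10.28
ee_pos: [575.1, -47.0, 91.9]
ee_rot: [-180.0, 0.0, 73.3]
force: [-1.9, -0.4, 2.0]
gripper_width: 11.7
gripper_force: 10.0
```

Emit:
arm_command([
  {"offset": [0.0061, 0.0032, 0], "spin": 0},
  {"offset": [0.0065, 0.0025, 0], "spin": 0},
  {"offset": [0.0067, 0.0017, 0], "spin": 0},
  {"offset": [0.0069, 0.0009, 0], "spin": 0},
])

```text
time_s: 10.78
ee_pos: [590.4, -24.2, 91.9]
ee_rot: [-180.0, 0.0, 73.3]
force: [-3.9, -1.8, 1.0]
gripper_width: 11.4
gripper_force: 10.0
```

Emit:
arm_command([
  {"offset": [0.003, 0, 0], "spin": 0},
  {"offset": [0.003, 0, 0], "spin": 0},
])

```text
time_s: 11.02
ee_pos: [592.3, -18.8, 92.0]
ee_rot: [180.0, 0.0, 73.3]
force: [-1.3, -1.6, 0.0]
gripper_width: 11.5
gripper_force: 10.0
```

Emit:
arm_command([
  {"offset": [0.003, 0, 0], "spin": 0},
  {"offset": [0.003, 0, 0], "spin": 0},
])

```text
time_s: 11.28
ee_pos: [593.0, -16.4, 91.9]
ee_rot: [180.0, 0.4, 73.5]
force: [-4.4, -13.2, 1.3]
gripper_width: 11.7
gripper_force: 10.0
```

```bash
python3 - <<'E'
from h import *
im,d=env.grab_frame("side");cv2.imwrite("pics/side2.png",cv2.resize(im[190:270,200:310],None,fx=7,fy=7,interpolation=2))
E
```

```text
(no output)
```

View pics/side2.png

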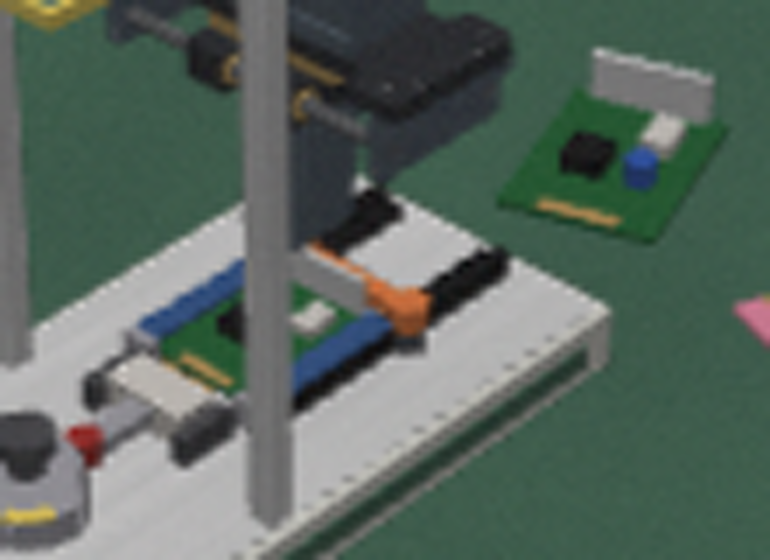

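Emit:
arm_command([
  {"offset": [-0.004, 0, 0], "spin": 0},
  {"offset": [0, 0, 0], "spin": 0},
  {"offset": [0, 0, -0.03], "spin": 0},
  {"offset": [0, 0, -0.06], "spin": 0},
  {"offset": [0, 0, -0.06], "spin": 0},
], jaw=0.05)

```text
time_s: 11.95
ee_pos: [592.7, -16.2, 243.5]
ee_rot: [180.0, -0.1, 73.3]
force: [-0.5, 0.4, -0.1]
gripper_width: 50.0
gripper_force: 0.0
```

Emit:
arm_command([
  {"offset": [-0.016, -0.0586, 0], "spin": 0},
  {"offset": [-0.016, -0.0586, 0], "spin": 0},
  {"offset": [-0.016, -0.0586, 0], "spin": 0},
  {"offset": [-0.016, -0.0586, 0], "spin": 0},
  {"offset": [0, 0, -0.06], "spin": 0},
])

```text
time_s: 12.58
ee_pos: [331.3, -9.3, 289.2]
ee_rot: [-177.8, 0.5, 73.4]
force: [3.0, -0.4, 0.7]
gripper_width: 50.4
gripper_force: 0.0
```

Emit:
arm_command([
  {"offset": [0, 0, -0.06], "spin": 0},
  {"offset": [0.0489, -0.0198, 0], "spin": 0},
  {"offset": [0.0489, -0.0198, 0], "spin": 0},
  {"offset": [0.0489, -0.0198, 0], "spin": 0},
  {"offset": [0.0489, -0.0198, 0], "spin": 0},
])

```text
time_s: 13.2
ee_pos: [329.4, 201.4, 362.4]
ee_rot: [179.9, -0.1, 73.4]
force: [0.5, -0.9, 0.2]
gripper_width: 49.7
gripper_force: 0.0
```

Emit:
arm_command([
  {"offset": [0.0123, -0.0496, 0], "spin": 0},
  {"offset": [0.0123, -0.0496, 0], "spin": 0},
  {"offset": [0.0123, -0.0496, 0], "spin": 0},
  {"offset": [0.0123, -0.0496, 0], "spin": 0},
  {"offset": [0.0123, -0.0496, 0], "spin": 0},
])

```text
time_s: 13.82
ee_pos: [108.0, 330.2, 362.3]
ee_rot: [-180.0, -0.1, 73.3]
force: [0.5, 1.9, 0.2]
gripper_width: 50.1
gripper_force: 0.0
```

```bash
python3 - <<'E'
from h import *
s=env.state();print(s["time_s"],s["ee_pos"],s["ee_rot"],s["qpos"].round(2))
im,d=env.grab_frame("side");cv2.imwrite("raw_side3.png",im)
print(env.boxes_of("side","lever")[:2],env.pinpoint("side","lever_post")[:2])
E
```

```text
13.825 [108.02203379 330.18712449 362.31854808] [-1.79959831e+02 -1.30573372e-01  7.33451203e+01] [ 6.994e+01 -6.690e+00  9.929e+01  5.000e-02  8.727e+01  8.660e+01]
[{'bbox': [245.3, 214.2, 264.9, 239.7], 'score': 0.52}, {'bbox': [317.8, 178.9, 347.0, 201.6], 'score': 0.21}] [{'location': [243.7, 218.1], 'score': 0.41}, {'location': [228.1, 247.5], 'score': 0.39}]
```

Emit:
arm_command([
  {"offset": [-0.04, 0, 0], "spin": 0},
  {"offset": [-0.04, 0, 0], "spin": 0},
  {"offset": [-0.04, 0, 0], "spin": 0},
])

```text
time_s: 14.35
ee_pos: [75.8, 212.9, 361.9]
ee_rot: [180.0, -0.0, 73.2]
force: [-0.9, -0.1, 0.4]
gripper_width: 49.9
gripper_force: 0.0
```

```bash
python3 - <<'E'
from h import *
s=env.state();print(s["time_s"],s["ee_pos"],s["ee_rot"],s["qpos"].round(2))
E
```

```text
14.35 [ 75.82549093 212.87979761 361.90816412] [ 1.79984087e+02 -2.25652486e-02  7.32249037e+01] [ 6.7500e+01 -1.8920e+01  1.0773e+02 -1.0000e-02  9.1160e+01  8.4270e+01]
```

```bash
python3 - <<'E'
import numpy as np
Q=np.radians([[18.31,89.64],[15.8,103.9],[-6.69,99.29],[-18.92,107.73]]);r=[575.0,511.2,347.4,226.0];z=[228,160.1,362.3,361.9]
A=[];b=[]
for (a,c),R,Z in zip(Q,r,z):
    s=a+c
    A+=[[1,0,np.sin(a),np.sin(s),np.cos(s)],[0,1,np.cos(a),np.cos(s),-np.sin(s)]];b+=[R,Z]
x,res,rk,_=np.linalg.lstsq(np.array(A),np.array(b),rcond=None);print("a1,h0,L2,A,B",x.round(1),res,rk)
a1,h0,L2,Aa,B=x
def fk(q2,q3):
    a,s=np.radians(q2),np.radians(q2+q3);return a1+L2*np.sin(a)+Aa*np.sin(s)+B*np.cos(s),h0+L2*np.cos(a)+Aa*np.cos(s)-B*np.sin(s)
print("fold limit");[print(q2,np.round(fk(q2,149.76)),q2+149.76) for q2 in(-48,-30,-15,0,15,27)]
print("q2 limit");[print(q3,np.round(fk(-48.28,q3)),q3-48.28) for q3 in(78,95,110,130)]
print("stretch");[print(q2,np.round(fk(q2,12.27)),q2+12.27) for q2 in(18,30,45,60,75,90,105)]
print("q5max");[print(q2,np.round(fk(q2,29.5-q2))) for q2 in(-48,-30,-10,0,17)]
print("q5min");[print(q2,np.round(fk(q2,177.2-q2))) for q2 in(28,40,60,80,100)]
E
```

```text
a1,h0,L2,A,B [   1.3 -180.4  591.7  416.3   26.1] [0.24988383] 5
fold limit
-48 [-36. 105.] 101.75999999999999
-30 [ 54. 103.] 119.75999999999999
-15 [125.  79.] 134.76
0 [188.  38.] 149.76
15 [239. -17.] 164.76
27 [267. -70.] 176.76
q2 limit
78 [-211.  562.] 29.72
95 [-119.  480.] 46.72
110 [-61. 388.] 61.72
130 [-25. 247.] 81.72
stretch
18 [417. 729.] 30.27
30 [597. 622.] 42.269999999999996
45 [784. 441.] 57.269999999999996
60 [918. 217.] 72.27
75 [990. -34.] 87.27
90 [ 994. -294.] 102.27
105 [ 931. -547.] 117.27
q5max
-48 [-211.  565.]
-30 [-67. 681.]
-10 [126. 752.]
0 [229. 761.]
17 [402. 735.]
q5min
28 [273. -75.]
40 [ 376. -144.]
60 [ 508. -302.]
80 [ 578. -495.]
100 [ 578. -700.]
```

Emit:
arm_command([
  {"offset": [-0.0193, 0.0422, -0.03], "spin": 0},
  {"offset": [-0.0193, 0.0422, -0.03], "spin": 0},
  {"offset": [-0.0193, 0.0422, -0.03], "spin": 0},
  {"offset": [-0.0193, 0.0422, -0.03], "spin": 0},
  {"offset": [-0.0193, 0.0422, -0.03], "spin": 0},
])

```text
time_s: 14.98
ee_pos: [250.8, 59.0, 513.3]
ee_rot: [179.9, -0.1, 73.1]
force: [1.1, 1.2, 0.7]
gripper_width: 50.3
gripper_force: 0.0
```

Emit:
arm_command([
  {"offset": [-0.0527, 0.0054, 0], "spin": 0},
  {"offset": [-0.0527, 0.0054, 0], "spin": 0},
  {"offset": [-0.0527, 0.0054, 0], "spin": 0},
  {"offset": [-0.0527, 0.0054, 0], "spin": 0},
  {"offset": [-0.0527, 0.0054, 0], "spin": 0},
])

```text
time_s: 15.6
ee_pos: [198.6, -201.1, 512.3]
ee_rot: [179.9, 0.0, 73.1]
force: [1.9, 0.5, 0.4]
gripper_width: 49.8
gripper_force: 0.0
```

Emit:
arm_command([
  {"offset": [-0.0315, -0.049, 0], "spin": 0},
  {"offset": [-0.0315, -0.049, 0], "spin": 0},
  {"offset": [-0.0315, -0.049, 0], "spin": 0},
  {"offset": [-0.0315, -0.049, 0], "spin": 0},
  {"offset": [-0.0315, -0.049, 0], "spin": 0},
])

```text
time_s: 16.23
ee_pos: [-79.3, -278.4, 512.3]
ee_rot: [180.0, 0.1, 73.1]
force: [0.2, -0.7, -0.8]
gripper_width: 49.6
gripper_force: 0.0
```

```bash
python3 - <<'E'
from h import *
s=env.state();print(s["time_s"],s["ee_pos"],s["ee_rot"],s["qpos"].round(2))
E
```

```text
16.225 [ -79.29016269 -278.43883857  512.33126892] [1.79971245e+02 1.36384334e-01 7.31480692e+01] [-1.0821e+02 -1.1080e+01  8.1940e+01  3.0000e-02  1.0900e+02 -9.1340e+01]
```

Emit:
arm_command([
  {"offset": [-0.053, 0, -0.025], "spin": 0},
  {"offset": [-0.053, 0, -0.025], "spin": 0},
  {"offset": [-0.053, 0, -0.025], "spin": 0},
  {"offset": [-0.053, 0, -0.025], "spin": 0},
  {"offset": [-0.053, 0, -0.025], "spin": 0},
])

```text
time_s: 16.85
ee_pos: [-151.9, -524.1, 634.1]
ee_rot: [180.0, 0.1, 73.2]
force: [-0.2, -0.4, 2.3]
gripper_width: 49.9
gripper_force: 0.0
```

Emit:
arm_command([
  {"offset": [-0.04, 0, 0], "spin": 0},
  {"offset": [-0.04, 0, 0], "spin": 0},
  {"offset": [-0.04, 0, 0], "spin": 0},
])

```text
time_s: 17.23
ee_pos: [-178.8, -612.0, 595.6]
ee_rot: [180.0, 1.3, 73.2]
force: [-0.5, 0.8, 1.5]
gripper_width: 50.0
gripper_force: 0.0
```

```bash
python3 - <<'E'
from h import *
s=env.state();print(s["time_s"],s["ee_pos"],s["ee_rot"],s["qpos"].round(2))
E
```

```text
17.225 [-178.77780042 -612.0375804   595.62231275] [179.98400382   1.33932011  73.18675828] [-1.0733e+02  3.2500e+01  1.2370e+01  4.0000e-02  1.3379e+02 -9.0490e+01]
```

Emit:
arm_command([
  {"offset": [-0.045, 0, -0.042], "spin": 0},
  {"offset": [-0.045, 0, -0.042], "spin": 0},
  {"offset": [-0.045, 0, -0.042], "spin": 0},
  {"offset": [-0.045, 0, -0.042], "spin": 0},
  {"offset": [-0.045, 0, -0.042], "spin": 0},
])

```text
time_s: 17.85
ee_pos: [-188.6, -647.0, 617.5]
ee_rot: [179.9, 11.4, 73.3]
force: [-0.3, 0.3, 0.5]
gripper_width: 50.3
gripper_force: 0.0
```

```bash
python3 - <<'E'
from h import *
s=env.state();print(s["time_s"],s["ee_pos"],s["ee_rot"],s["qpos"].round(2))
E
```

```text
17.85 [-188.59869808 -646.96738664  617.49197588] [179.89877296  11.37329113  73.32423066] [-107.34   31.09   12.29    0.28  125.24  -90.49]
```

Emit:
arm_command([
  {"offset": [-0.052, 0, -0.033], "spin": 0},
  {"offset": [-0.052, 0, -0.033], "spin": 0},
  {"offset": [-0.052, 0, -0.033], "spin": 0},
  {"offset": [-0.052, 0, -0.033], "spin": 0},
  {"offset": [-0.052, 0, -0.033], "spin": 0},
])

```text
time_s: 18.48
ee_pos: [-204.4, -694.9, 639.5]
ee_rot: [179.8, 22.0, 73.3]
force: [-0.3, 0.3, -0.5]
gripper_width: 49.9
gripper_force: 0.0
```

Emit:
arm_command([
  {"offset": [-0.057, 0, -0.022], "spin": 0},
  {"offset": [-0.057, 0, -0.022], "spin": 0},
  {"offset": [-0.057, 0, -0.022], "spin": 0},
])

```text
time_s: 18.85
ee_pos: [-216.3, -732.3, 651.7]
ee_rot: [179.8, 28.7, 73.3]
force: [-0.4, -0.1, -0.6]
gripper_width: 50.1
gripper_force: 0.0
```

```bash
python3 - <<'E'
from h import *
s=env.state();print(s["time_s"],s["ee_pos"],s["ee_rot"],s["qpos"].round(2))
E
```

```text
18.85 [-216.25214603 -732.32039758  651.67726994] [179.78052857  28.69914069  73.26292468] [-107.58   30.98   12.33    0.65  108.    -90.53]
```

Emit:
arm_command([
  {"offset": [-0.06, 0, -0.015], "spin": 0},
  {"offset": [-0.06, 0, -0.015], "spin": 0},
  {"offset": [-0.06, 0, -0.015], "spin": 0},
])

```text
time_s: 19.23
ee_pos: [-228.6, -771.5, 666.7]
ee_rot: [179.7, 35.7, 73.2]
force: [-0.3, -0.6, 0.2]
gripper_width: 50.3
gripper_force: 0.0
```

```bash
cat > plan.py <<'E'
from fit import *
p=np.array([598.5,67.8,-.285])
def inv(w):
    d=np.array(w[:2])-p[:2];c,s=np.cos(p[2]),np.sin(p[2]);return np.r_[c*d[0]+s*d[1],-s*d[0]+c*d[1],w[2]].round(1)
def rows(wps,step=55):
    s=env.state();R=Rot.from_euler("xyz",s["ee_rot"],degrees=True).as_matrix();a=s["ee_pos"];print(a.round(1),s["ee_rot"].round(1),s["qpos"].round(1),"deck",inv(a))
    for w in wps:
        d=np.array(w)-a;n=int(np.ceil(np.linalg.norm(d)/step));print(np.round(w),n,"x",(R.T@d/n/1000).round(4).tolist());a=np.array(w)
E
python3 - <<'E'
from plan import *
for c,uv in(("top",(220.2,155.85)),("side",(185.4,231.6))):
    g=inv(at_z(c,uv,130));print(g,np.arctan2(g[1]-100,g[0]))
rows([(-120,-400,600),(150,-330,600),(370,-50,600),(480,200,600)],50)
E
```

```text
[ 53.9 117.5 130. ] 0.3139382133365411
[ 52.6 116.8 130. ] 0.30915099206642493
[-228.6 -771.5  666.7] [179.7  35.7  73.2] [-107.6   31.5   12.3    0.8  100.4  -90.6] deck [ -557.8 -1038.    666.7]
[-120 -400  600] 8 x [0.0441, -0.0003, -0.0215]
[ 150 -330  600] 6 x [0.0196, 0.0398, -0.0139]
[370 -50 600] 8 x [0.0336, 0.0163, -0.0241]
[480 200 600] 6 x [0.0367, 0.0057, -0.0264]
```

Emit:
arm_command([
  {"offset": [0.0441, 0, -0.0215], "spin": 0},
  {"offset": [0.0441, 0, -0.0215], "spin": 0},
  {"offset": [0.0441, 0, -0.0215], "spin": 0},
  {"offset": [0.0441, 0, -0.0215], "spin": 0},
])

```text
time_s: 19.73
ee_pos: [-175.2, -592.9, 637.0]
ee_rot: [179.7, 35.7, 73.2]
force: [-0.0, -0.5, -0.0]
gripper_width: 49.7
gripper_force: 0.0
```

Emit:
arm_command([
  {"offset": [0.0441, 0, -0.0215], "spin": 0},
  {"offset": [0.0441, 0, -0.0215], "spin": 0},
  {"offset": [0.0441, 0, -0.0215], "spin": 0},
  {"offset": [0.0441, 0, -0.0215], "spin": 0},
])

```text
time_s: 20.23
ee_pos: [-119.7, -407.6, 604.2]
ee_rot: [179.7, 35.7, 73.2]
force: [-0.3, 1.0, 0.0]
gripper_width: 50.3
gripper_force: 0.0
```

Emit:
arm_command([
  {"offset": [0.0196, 0.0398, -0.0139], "spin": 0},
  {"offset": [0.0196, 0.0398, -0.0139], "spin": 0},
  {"offset": [0.0196, 0.0398, -0.0139], "spin": 0},
])

```text
time_s: 20.6
ee_pos: [15.1, -373.3, 604.8]
ee_rot: [179.6, 35.8, 73.0]
force: [1.4, 0.3, -0.4]
gripper_width: 49.8
gripper_force: 0.0
```

Emit:
arm_command([
  {"offset": [0.0196, 0.0398, -0.0139], "spin": 0},
  {"offset": [0.0196, 0.0398, -0.0139], "spin": 0},
  {"offset": [0.0196, 0.0398, -0.0139], "spin": 0},
])

```text
time_s: 20.98
ee_pos: [151.1, -338.5, 604.9]
ee_rot: [179.5, 35.7, 73.2]
force: [-0.3, -0.7, -0.2]
gripper_width: 50.2
gripper_force: 0.0
```

```bash
python3 - <<'E'
from plan import *
rows([(370,-50,600),(480,200,600)],50)
E
```

```text
[ 151.1 -338.5  604.9] [179.5  35.7  73.2] [-40.5 -13.   78.6 -32.3  96.6 -32.8] deck [-315.1 -515.7  604.9]
[370 -50 600] 8 x [0.0348, 0.016, -0.0241]
[480 200 600] 6 x [0.0367, 0.0057, -0.0263]
```

Emit:
arm_command([
  {"offset": [0.0348, 0.016, -0.0241], "spin": 0},
  {"offset": [0.0348, 0.016, -0.0241], "spin": 0},
  {"offset": [0.0348, 0.016, -0.0241], "spin": 0},
  {"offset": [0.0348, 0.016, -0.0241], "spin": 0},
])

```text
time_s: 21.48
ee_pos: [260.1, -194.3, 602.1]
ee_rot: [179.5, 35.6, 73.2]
force: [-0.1, -0.7, 0.2]
gripper_width: 50.3
gripper_force: 0.0
```

Emit:
arm_command([
  {"offset": [0.0348, 0.016, -0.0241], "spin": 0},
  {"offset": [0.0348, 0.016, -0.0241], "spin": 0},
  {"offset": [0.0348, 0.016, -0.0241], "spin": 0},
  {"offset": [0.0348, 0.016, -0.0241], "spin": 0},
])

```text
time_s: 21.98
ee_pos: [370.0, -50.5, 599.5]
ee_rot: [179.6, 35.5, 73.2]
force: [1.2, -1.0, -0.2]
gripper_width: 49.7
gripper_force: 0.0
```

Emit:
arm_command([
  {"offset": [0.0367, 0.0057, -0.0263], "spin": 0},
  {"offset": [0.0367, 0.0057, -0.0263], "spin": 0},
  {"offset": [0.0367, 0.0057, -0.0263], "spin": 0},
])

```text
time_s: 22.35
ee_pos: [424.9, 74.5, 599.6]
ee_rot: [179.6, 35.5, 73.2]
force: [0.5, 0.2, -0.2]
gripper_width: 49.8
gripper_force: 0.0
```

Emit:
arm_command([
  {"offset": [0.0367, 0.0057, -0.0263], "spin": 0},
  {"offset": [0.0367, 0.0057, -0.0263], "spin": 0},
  {"offset": [0.0367, 0.0057, -0.0263], "spin": 0},
])

```text
time_s: 22.72
ee_pos: [479.9, 199.1, 599.9]
ee_rot: [179.6, 35.5, 73.2]
force: [1.1, 1.5, 0.5]
gripper_width: 50.2
gripper_force: 0.0
```

```bash
python3 - <<'E'
from plan import *
R=Rot.from_euler("xyz",env.state()["ee_rot"],degrees=True).as_matrix();z=R[:,2]
g=W(p,[[52.5,116.7,110]])[0]   # grasp point
t=g+5*z
print("tcp target",t,"z",z)
rows([t-160*z+[0,0,250],t-160*z,t-60*z,t],55)
E
```

```text
tcp target [680.88744567 162.24197057 105.92965374] z [-0.16117313 -0.55795562 -0.81406925]
[479.9 199.1 599.9] [179.6  35.5  73.2] [ 34.4  29.2  28.  -39.9 144.9  22.4] deck [-150.8   92.7  599.9]
[707. 252. 486.] 5 x [0.032, 0.0404, 0.0054]
[707. 252. 236.] 5 x [0.029, -0.0003, 0.0407]
[691. 196. 155.] 2 x [0.0, 0.0, 0.05]
[681. 162. 106.] 2 x [-0.0, -0.0, 0.03]
```

```bash
python3 - <<'E'
from plan import *
rows([(560,270,420),(640,275,270),(707,252,236),(691,196,155)],55)
E
```

```text
[479.9 199.1 599.9] [179.6  35.5  73.2] [ 34.4  29.2  28.  -39.9 144.9  22.4] deck [-150.8   92.7  599.9]
[560 270 420] 4 x [0.0446, 0.0139, 0.0235]
[640 275 270] 4 x [0.0275, 0.0186, 0.0266]
[707 252 236] 2 x [0.0088, 0.0353, 0.0149]
[691 196 155] 2 x [-0.0002, 0.0001, 0.0499]
```

Emit:
arm_command([
  {"offset": [0.0446, 0.0139, 0.0235], "spin": 0},
  {"offset": [0.0446, 0.0139, 0.0235], "spin": 0},
  {"offset": [0.0446, 0.0139, 0.0235], "spin": 0},
  {"offset": [0.0446, 0.0139, 0.0235], "spin": 0},
], jaw=0.06)

```text
time_s: 23.22
ee_pos: [560.0, 269.2, 418.1]
ee_rot: [179.7, 35.5, 73.2]
force: [-0.1, 0.6, -0.0]
gripper_width: 60.2
gripper_force: 0.0
```

Emit:
arm_command([
  {"offset": [0.0275, 0.0186, 0.0266], "spin": 0},
  {"offset": [0.0275, 0.0186, 0.0266], "spin": 0},
  {"offset": [0.0275, 0.0186, 0.0266], "spin": 0},
  {"offset": [0.0275, 0.0186, 0.0266], "spin": 0},
])

```text
time_s: 23.72
ee_pos: [639.9, 273.7, 268.1]
ee_rot: [179.7, 35.5, 73.2]
force: [-0.6, 0.0, 0.3]
gripper_width: 59.6
gripper_force: 0.0
```

Emit:
arm_command([
  {"offset": [0.0088, 0.0353, 0.0149], "spin": 0},
  {"offset": [0.0088, 0.0353, 0.0149], "spin": 0},
  {"offset": [0, 0, 0], "spin": 0},
])

```text
time_s: 24.1
ee_pos: [707.4, 248.7, 231.6]
ee_rot: [179.9, 35.7, 73.2]
force: [-0.4, 0.5, 0.4]
gripper_width: 59.9
gripper_force: 0.0
```

```bash
python3 - <<'E'
from plan import *
R=Rot.from_euler("xyz",env.state()["ee_rot"],degrees=True).as_matrix();z=R[:,2]
t=W(p,[[52.5,116.7,110]])[0]+5*z
rows([t-160*z,t-60*z,t],55)
im,d=env.grab_frame("side");cv2.imwrite("pics/side4.png",cv2.resize(im[60:300,100:340],None,fx=2.5,fy=2.5,interpolation=2))
E
```

```text
[707.4 248.7 231.6] [179.9  35.7  73.2] [ 28.6  50.4  39.4 -26.9 114.6  39.4] deck [ 53.6 204.2 231.6]
[708. 252. 236.] 1 x [-0.0001, -0.0007, -0.0051]
[691. 196. 155.] 2 x [0.0, 0.0, 0.05]
[681. 162. 106.] 2 x [0.0, -0.0, 0.03]
```

View pics/side4.png

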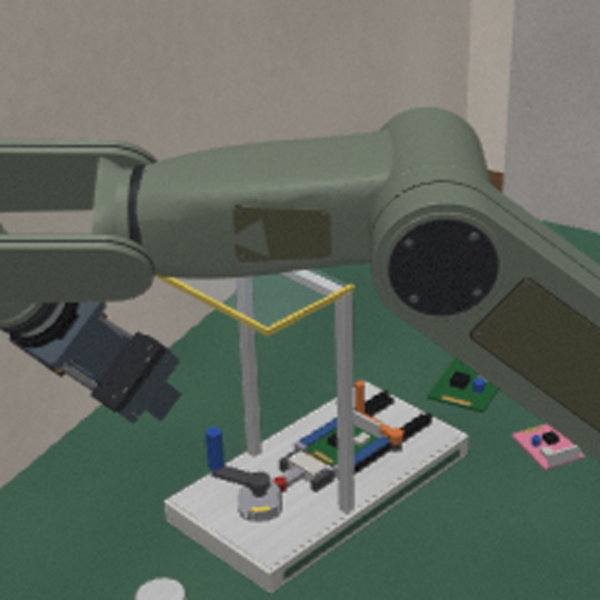

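Emit:
arm_command([
  {"offset": [0, 0, 0.045], "spin": 0},
  {"offset": [0, 0, 0.04], "spin": 0},
  {"offset": [0, 0, 0.03], "spin": 0},
])

```text
time_s: 24.52
ee_pos: [685.8, 186.2, 142.0]
ee_rot: [179.7, 35.5, 73.3]
force: [1.0, 1.0, 0.9]
gripper_width: 59.8
gripper_force: 0.0
```

Emit:
arm_command([
  {"offset": [0, 0, 0.02], "spin": 0},
  {"offset": [0, 0, 0.02], "spin": 0},
  {"offset": [0, 0, 0], "spin": 0},
])

```text
time_s: 24.9
ee_pos: [679.4, 163.9, 109.5]
ee_rot: [179.8, 35.6, 73.3]
force: [-0.0, -0.2, -1.1]
gripper_width: 60.1
gripper_force: 0.0
```

Emit:
arm_command([
  {"offset": [0, 0, 0], "spin": 0},
  {"offset": [0, 0, 0], "spin": 0},
  {"offset": [0, 0, 0], "spin": 0},
  {"offset": [0, 0, 0], "spin": 0},
  {"offset": [0, 0, 0], "spin": 0},
], jaw=0.0, newtons=25)

```text
time_s: 25.52
ee_pos: [680.9, 163.7, 109.1]
ee_rot: [179.7, 35.6, 73.2]
force: [1.4, 0.4, 0.1]
gripper_width: 17.3
gripper_force: 25.0
```

```bash
python3 - <<'E'
from plan import *
s=env.state();R=Rot.from_euler("xyz",s["ee_rot"],degrees=True).as_matrix()
g=s["ee_pos"]-5*R[:,2];print("grasp deck",inv(g),s["gripper_width"],s["gripper_force"],s["force"])
im,d=env.grab_frame("side");cv2.imwrite("pics/side5.png",cv2.resize(im[190:300,130:270],None,fx=5,fy=5,interpolation=2))
E
```

```text
grasp deck [ 52.1 118.1 113.1] 17.29178865089883 24.999963641166687 [1.38139369 0.44938464 0.1324249 ]
```

View pics/side5.png

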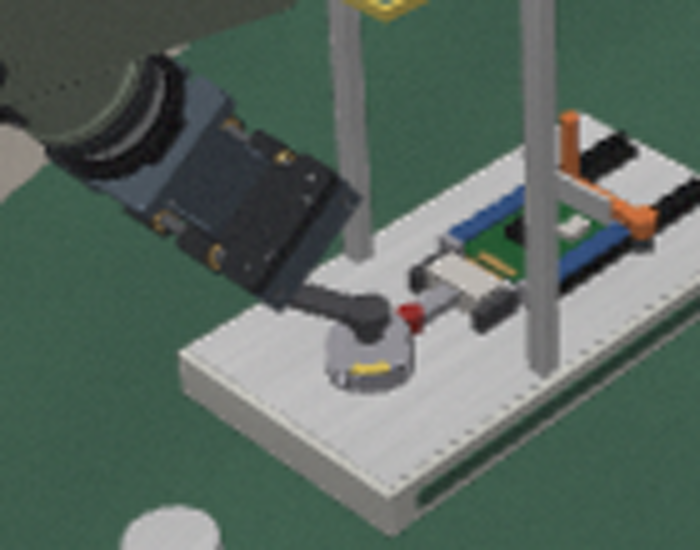

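```bash
python3 - <<'E'
from plan import *
s=env.state();R=Rot.from_euler("xyz",s["ee_rot"],degrees=True).as_matrix()
t=np.linspace(.33,2.62,21);P=W(p,np.c_[55*np.cos(t),100+55*np.sin(t),0*t])
print((np.diff(P,axis=0)@R/1000).round(4).tolist())
E
```

```text
[[0.0047, -0.0024, -0.0034], [0.0045, -0.0031, -0.0032], [0.0042, -0.0037, -0.003], [0.0038, -0.0042, -0.0027], [0.0034, -0.0047, -0.0024], [0.0029, -0.0052, -0.0021], [0.0024, -0.0055, -0.0018], [0.0019, -0.0059, -0.0014], [0.0013, -0.0061, -0.001], [0.0007, -0.0062, -0.0006], [0.0002, -0.0063, -0.0001], [-0.0004, -0.0063, 0.0003], [-0.001, -0.0062, 0.0007], [-0.0016, -0.006, 0.0011], [-0.0021, -0.0057, 0.0015], [-0.0026, -0.0054, 0.0019], [-0.0031, -0.005, 0.0022], [-0.0036, -0.0045, 0.0025], [-0.004, -0.004, 0.0028], [-0.0043, -0.0034, 0.0031]]
```

Emit:
arm_command([
  {"offset": [0.0047, -0.0024, -0.0034], "spin": 0},
  {"offset": [0.0045, -0.0031, -0.0032], "spin": 0},
  {"offset": [0.0042, -0.0037, -0.003], "spin": 0},
  {"offset": [0.0038, -0.0042, -0.0027], "spin": 0},
  {"offset": [0.0034, -0.0047, -0.0024], "spin": 0},
])

```text
time_s: 26.2
ee_pos: [670.3, 193.6, 109.0]
ee_rot: [179.7, 35.6, 73.2]
force: [1.9, -2.3, 1.2]
gripper_width: 17.3
gripper_force: 25.0
```

Emit:
arm_command([
  {"offset": [0.0029, -0.0052, -0.0021], "spin": 0},
  {"offset": [0.0024, -0.0055, -0.0018], "spin": 0},
  {"offset": [0.0019, -0.0059, -0.0014], "spin": 0},
  {"offset": [0.0013, -0.0061, -0.001], "spin": 0},
  {"offset": [0.0007, -0.0062, -0.0006], "spin": 0},
])

```text
time_s: 26.82
ee_pos: [647.2, 211.8, 109.0]
ee_rot: [179.5, 35.6, 73.2]
force: [6.5, -4.9, 0.1]
gripper_width: 17.3
gripper_force: 25.0
```

Emit:
arm_command([
  {"offset": [0.0002, -0.0063, -0.0001], "spin": 0},
  {"offset": [-0.0004, -0.0063, 0.0003], "spin": 0},
  {"offset": [-0.001, -0.0062, 0.0007], "spin": 0},
  {"offset": [-0.0016, -0.006, 0.0011], "spin": 0},
  {"offset": [-0.0021, -0.0057, 0.0015], "spin": 0},
])

```text
time_s: 27.45
ee_pos: [617.0, 215.4, 108.8]
ee_rot: [179.4, 35.5, 73.1]
force: [8.0, -3.6, -0.5]
gripper_width: 17.4
gripper_force: 25.0
```

```bash
python3 - <<'E'
from plan import *
s=env.state();R=Rot.from_euler("xyz",s["ee_rot"],degrees=True).as_matrix()
g=inv(s["ee_pos"]-5*R[:,2]);print(g,np.arctan2(g[1]-100,g[0])-2.62,np.hypot(g[1]-100,g[0]),s["gripper_width"],s["force"])
E
```

```text
[-23.8 149.8 112.9] -0.6033823766701896 55.19492730314989 17.357572302575626 [ 8.04879835 -3.56954751 -0.49077876]
```

Emit:
arm_command([
  {"offset": [-0.0026, -0.0054, 0.0019], "spin": 0},
  {"offset": [-0.0031, -0.005, 0.0022], "spin": 0},
  {"offset": [-0.0036, -0.0045, 0.0025], "spin": 0},
])

```text
time_s: 27.82
ee_pos: [599.3, 209.3, 108.8]
ee_rot: [179.4, 35.4, 73.2]
force: [8.1, -0.9, -0.6]
gripper_width: 17.3
gripper_force: 25.0
```

Emit:
arm_command([
  {"offset": [-0.004, -0.004, 0.0028], "spin": 0},
  {"offset": [-0.0043, -0.0034, 0.0031], "spin": 0},
  {"offset": [0, 0, 0], "spin": 0},
])

```text
time_s: 28.2
ee_pos: [588.1, 201.1, 108.8]
ee_rot: [179.6, 35.5, 73.2]
force: [3.6, -3.4, -0.8]
gripper_width: 17.6
gripper_force: 25.0
```

```bash
python3 - <<'E'
from plan import *
s=env.state();R=Rot.from_euler("xyz",s["ee_rot"],degrees=True).as_matrix()
g=inv(s["ee_pos"]-5*R[:,2]);print(g,np.arctan2(g[1]-100,g[0])-2.62,np.hypot(g[1]-100,g[0]),s["gripper_width"],s["force"])
im,d=env.grab_frame("side");cv2.imwrite("pics/side6.png",cv2.resize(im[190:300,130:270],None,fx=5,fy=5,interpolation=2))
E
```

```text
[-47.5 127.9 112.9] -0.009487143164505607 55.08774818414708 17.644687903516026 [ 3.5510671  -3.41332239 -0.79204432]
```

View pics/side6.png

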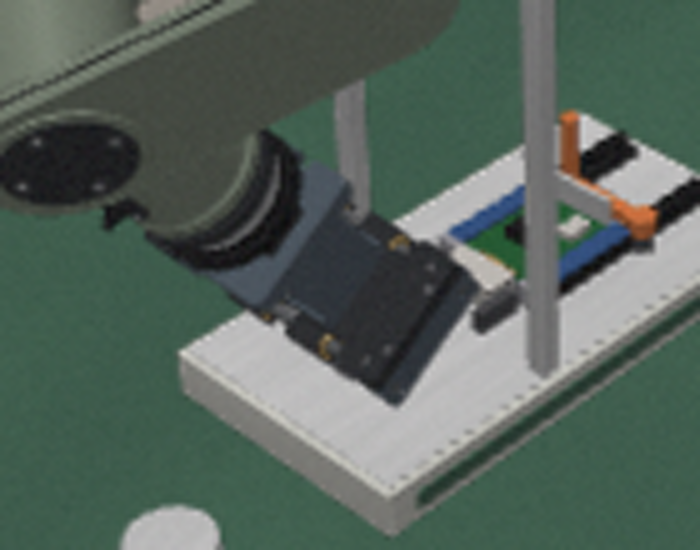

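Emit:
arm_command([
  {"offset": [0, 0, 0], "spin": 0},
  {"offset": [0, 0, 0], "spin": 0},
  {"offset": [0, 0, 0], "spin": 0},
  {"offset": [0, 0, 0], "spin": 0},
], jaw=0.05)

```text
time_s: 28.75
ee_pos: [587.2, 201.3, 108.8]
ee_rot: [179.8, 35.6, 73.2]
force: [0.2, 0.5, -0.1]
gripper_width: 49.9
gripper_force: 0.0
```

Emit:
arm_command([
  {"offset": [0, 0, -0.02], "spin": 0},
  {"offset": [0, 0, -0.04], "spin": 0},
  {"offset": [0, 0, -0.05], "spin": 0},
  {"offset": [0, 0, -0.05], "spin": 0},
  {"offset": [0, 0, 0], "spin": 0},
])

```text
time_s: 29.38
ee_pos: [614.6, 292.9, 241.8]
ee_rot: [179.4, 35.2, 73.1]
force: [-0.1, -0.8, 0.1]
gripper_width: 50.2
gripper_force: 0.0
```

```bash
python3 - <<'E'
from plan import *
s=env.state();print(s["ee_pos"],s["force"],s["gripper_width"],s["time_s"])
im,d=env.grab_frame("side");cv2.imwrite("pics/side7.png",cv2.resize(im[190:300,130:270],None,fx=5,fy=5,interpolation=2))
E
```

```text
[614.63759344 292.89377721 241.83560065] [-0.08669032 -0.81760802  0.1150173 ] 50.16029700337147 29.375
```

View pics/side7.png

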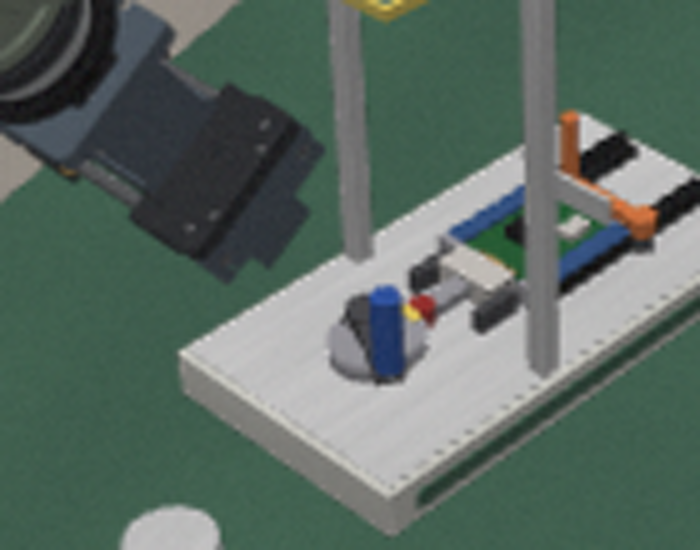

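The yellow land (crop px 413,311) faces the red roller (424,308), the connector has moved onto the board, and the lever (600,205) is shut. The gripper is clear, so I'm handing in.

```bash
python3 -c "
from workcell import env
print(env.job_done())"
```

```text
the job is handed in; nothing more can be done
None
```

I handed the job in at about 29 s: the board is home, the ejector lever is shut behind it, the cam is in its dwell with the connector on the board, and the robot is clear; no verdict came back.

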